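# Stock the games-room drinks rack from the back

## Robot

A 6-joint arm with a two-finger parallel gripper is mounted at the origin on the work surface. World frame = base frame: x ahead of the robot, y to its left, z up, the work surface at z = 0. Lengths are in mm, angles in rad, forces in N, time in s.
With the tool pointing down it reaches from about 300 to 775 mm from the base axis. Payload 14.6 kg.
Tool frame: the origin (TCP) lies between the finger pads; the fingertips stand 25 mm ahead of it and the grasp point (between the pads) lies 6 mm ahead of it; z points along the fingers, y is the line along which they close (so a half turn about z gives the same grasp; the last joint's range is limited). The gripper opens to 94 mm and grips with 3 to 60 N. Pads are 16 mm wide; open, the fingers measure 119 mm over their backs; the gripper's body (75 mm by 177 mm) begins 78 mm behind the grasp point.
Start: joints at [1.063, 0.3, 1.521, -0, 1.321, -0.067], TCP at [234.661, 497.417, 230.446] pointing down, gripper open.
Joint ranges: [-3.03, 3.03], [-0.79, 2.21], [0.23, 2.52], [-1.04, 4.18], [0, 3.07], [-2.55, 2.55]. Speed limits (rad/s): [2.22, 2.22, 2.57, 3.14, 3.14, 3.14].

## Interface

Orientations are given as [roll, pitch, yaw] about the fixed x, y, z axes, in that order (R = Rz(yaw) Ry(pitch) Rx(roll)).
In Python, from cell import manip gives the robot as it stands. The module is installed in compiled form; this text tells all that it offers.
- The arm moves only by the tool step_arm, never from a script. Its argument "series" is one flat list of numbers, 5 for each row, row after row: the shift along the world's x, y, z in mm, then the turn about the world's z in rad, then the closure, from 0 (fully open) to 1 (shut). In form: [dx, dy, dz, spin, jaw, dx, dy, dz, spin, jaw, ...]. A call has 1 to 20 rows; each row shifts and turns the commanded pose from where the row before left it; what a row does not reach is not made up. A row lasts 1/8 s, in which the tool goes at most 62.5 mm and 10.7 degrees, less where a joint would pass 70% of its speed; a pose out of reach is approached as far as the arm can. A call is refused whole if a number of a shift passes 62.5 or a number of a turn 0.188, either way. A call with a gripper value outside its range is refused whole. The fingers move at their own pace and stop on an object; "squeeze" is the grip in N (left out, the last holds). Time passes only in rows, so rows that do not move let the fingers close. It gives the time, the measured TCP pose, the force, the opening and the grip force at its end, in the units of the state.
- manip.read_state(): the state, without advancing time (a new reading comes with each control period).
- manip.camera(name): name is "side" or "top" or "wrist"; returns (picture, depth): 480x640x3 uint8, blue, green, red; 480x640 float32, mm along the optical axis (not along the pixel's ray), 0 where there is no reading.
- manip.camera_info(name): a dict with "fovy" (degrees; the focal length in pixels is half the picture's height over the tangent of half this angle, whatever the lens; pixels are square), "cx", "cy" (the principal point, pixels), "eye" and "orientation" of the camera in the world. Camera axes: x right, y down, z forward; pixel columns grow to the right and rows downward; lengths in mm; the calibration is good to about 2 mm. A picture is of the moment at which its call begins: read the wrist's pose just before it. camera_info takes no time and is no camera call; for the wrist camera it gives the pose at the moment of the call.
- manip.sign_off(): hands the job in; it is judged then, once.
The state is a dict: "clock": time; "joints": joint angles; "qd": joint speeds; "effort": joint torques, N m; "eef_pos": TCP position; "eef_rot": TCP orientation; "wrist_force": force on the tool from outside, world axes, zero at the start; "moment": the same for the moment, N m; "finger_gap": finger opening in mm; "finger_force": force on a finger pad.
Only numpy, scipy, OpenCV 4.12 (cv2) and the standard library are available. Lean on these libraries where they do the work, as an engineer would, in place of code of your own. Each camera call takes 0.05 s, during which the arm holds its last target. There are 200 camera calls.

## Task

Swing the rack's gate wide open by its brass handle and load the drinks upright from the back: first every tall bottle in the back row, set down gently, only then the slim cans in the middle row, and the squat snack jars in the front row last, each kind side by side on its own dark strip. Leave the gate open until all are in, then swing it fully shut. Leave everything else on the counter where it is.

Things in the scene. Friction and masses are not known exactly. Their poses are not given: they have to be found in the camera images.
- rack: open-topped wooden drinks rack fixed to the counter, 320 mm deep (its x), 250 mm wide (its y), 226 mm inside. Origin: centre of its underside; own x points from the gate (front) to the back panel, y along the rows, z up. Floor top 12 mm above the counter; side boards 45 mm high; back panel 172 mm high, inner face at x = +142 mm; a dark strip 70 mm wide on the floor marks each row
- row_back (a point): floor point at the middle of the back strip, 95 mm behind the rack's middle. Each strip runs along the rack's y and takes two items side by side, about 96 mm between centres
- row_middle (a point): floor point at the middle of the middle strip, at the rack's middle
- row_front (a point): floor point at the middle of the front strip, 95 mm in front of the rack's middle
- gate (a joint): hinge angle of the rack's upright glazed front gate: 0 shut, grows to 1.7 rad as its free end swings out from the rack, counter-clockwise seen from above, about a vertical axis at (-168, -125) mm in the rack's frame. Panel 14 mm thick, 250 mm long, 120 mm high; it stays where it is left (light friction); may start a little ajar
- gate_handle (a point): point 115 mm above the counter on the axis of the gate's handle, a vertical round brass post 14 mm across, from 43 to 135 mm high, its axis 45 mm out from the middle of the panel and 205 mm along the panel from the hinge (thin standoffs join it to the panel at 58 and 108 mm high)
- gate_hinge (a point): point on the gate's hinge axis, 115 mm above the counter
- bottle1: tall glass bottle with a slim neck and a black cap, standing upright: 180 mm tall, body 60 mm across up to 112 mm high, sloping shoulder, straight neck 24 mm across from 139 to 164 mm high, cap 28 mm across from there to the top; about 0.45 kg. Origin: centre of its underside, z up (one or two of this kind are there)
- bottle2: tall glass bottle with a slim neck and a black cap, standing upright: 180 mm tall, body 60 mm across up to 112 mm high, sloping shoulder, straight neck 24 mm across from 139 to 164 mm high, cap 28 mm across from there to the top; about 0.45 kg. Origin: centre of its underside, z up (one or two of this kind are there)
- can1: plain slim aluminium drinks can, standing upright: 134 mm tall, 57 mm across; about 0.3 kg. Origin: centre of its underside, z up (one or two of this kind are there)
- can2: plain slim aluminium drinks can, standing upright: 134 mm tall, 57 mm across; about 0.3 kg. Origin: centre of its underside, z up (one or two of this kind are there)
- jar1: squat round glass snack jar, brown inside, with a flat metal lid, standing upright: 85 mm tall, 60 mm across (lid 62 mm, the top 16 mm); bottom-heavy, about 0.25 kg. Origin: centre of its underside, z up (one or two of this kind are there)
- jar2: squat round glass snack jar, brown inside, with a flat metal lid, standing upright: 85 mm tall, 60 mm across (lid 62 mm, the top 16 mm); bottom-heavy, about 0.25 kg. Origin: centre of its underside, z up (one or two of this kind are there)
- chalk: blue cue chalk, 22 mm cube, not part of the job; origin under its centre
- die: white die, 20 mm cube, not part of the job; origin under its centre
- coasters: stack of cork coasters, 94 mm across, 24 mm high, not part of the job; origin under its centre
- dice_cup: dark dice cup, 80 mm across, 95 mm high, not part of the job; origin under its centre
- sauce_jar: labelled glass jar 70 mm across, 100 mm high, standing beyond the rack, not part of the job; origin under its centre
There are look-alikes about, which are no part of the job. Leave any purple, red or turquoise look-alike of the can1 alone.

How it is judged:
By the outcome, as a careful person would: the job done as asked, in the order asked, and still so for the second after the job is handed in, with the robot touching nothing.
Of bottle1, bottle2 only 1 to 2 are there at a start; the rules pass over those that are not, and their reading is None.
Of can1, can2 only 1 to 2 are there at a start; the rules pass over those that are not, and their reading is None.
Of jar1, jar2 only 1 to 2 are there at a start; the rules pass over those that are not, and their reading is None.
At some moment in a run one of jar1, jar2 may be knocked a few centimetres aside while the robot is not near it.
It also fails if it takes over 210 s, if anything falls off the work surface, if the arm or the gripper's body presses on something with over 40 N, if the wrist force passes 120 N, or if a joint passes its speed limit or range.

## Working session

There is one attempt and no reset: what is moved stays moved. The work goes in short steps, Python scripts to look and compute and a tool call to move; the robot and the scene stay as the last step left them, time stands still between calls to the robot, and variables do not carry over. Pictures are saved under pics/ and viewed, at most 14 in all, crops included, and the job is handed in when it is done.

Besides the shell and the picture viewer there is one more tool, called after "Call:" as a command line: name --argument value ..., lists and objects as JSON in quotes. step_arm: Moves the arm, as the interface text tells. Its arguments: {"type":"object","properties":{"series":{"type":"array"},"squeeze":{"type":"number"}},"required":["series"]}

```bash
mkdir -p pics; cat > h.py <<'E'
import numpy as np, cv2
from cell import manip
from scipy.spatial.transform import Rotation as R
def cam(n):
    i=manip.camera_info(n); im,d=manip.camera(n); return im,d,i
def rot(i):
    o=np.array(i['orientation'],float)
    return o if o.shape==(3,3) else R.from_euler('xyz',o).as_matrix()
def world(d,i):
    f=d.shape[0]/2/np.tan(np.radians(i['fovy'])/2)
    v,u=np.mgrid[:d.shape[0],:d.shape[1]]
    P=np.stack([(u-i['cx'])/f*d,(v-i['cy'])/f*d,d],-1)
    return P@rot(i).T+np.array(i['eye'])
E
python3 - <<'E'
from h import *
print(manip.read_state())
for n in('top','side'):
    im,d,i=cam(n); print(n,i); cv2.imwrite(f'pics/{n}0.png',im); np.savez(f'{n}0.npz',im=im,d=d,W=world(d,i))
E
```

```text
{'clock': 0.0, 'joints': array([ 1.06340246e+00,  3.00457877e-01,  1.52156599e+00, -1.55091066e-05,
        1.32067614e+00, -6.65862896e-02]), 'qd': array([ 5.21580295e-04, -4.06242656e-05,  1.26102433e-03,  3.72349845e-05,
       -6.84277184e-04, -1.43124115e-03]), 'effort': array([ 5.68744736e-05, -5.31811738e+01, -3.52733445e+01,  7.08298758e-02,
        2.44007679e-02, -1.18161383e-04]), 'eef_pos': array([234.55917467, 497.22929708, 229.8999464 ]), 'eef_rot': array([-3.14048675e+00, -5.86910970e-05,  2.70078889e+00]), 'wrist_force': array([-0.26747702, -0.46083385,  0.26086071]), 'moment': array([0.07258028, 0.00433853, 0.0267829 ]), 'finger_force': 0.0, 'finger_gap': 93.97256789781444}
top {'fovy': 56.537810645864056, 'cx': 318.48893078601174, 'cy': 241.4593010425936, 'eye': array([ 425.76522975,  -41.91693935, 1121.57224502]), 'orientation': array([-2.99486208, -0.01681511, -1.55461432])}
side {'fovy': 53.97882582619373, 'cx': 318.4000586601506, 'cy': 248.4169868871945, 'eye': array([ 476.81360644, -667.86552569,  813.54076673]), 'orientation': array([-2.43196441,  0.00562758, -0.17809551])}
```

View pics/top0.png

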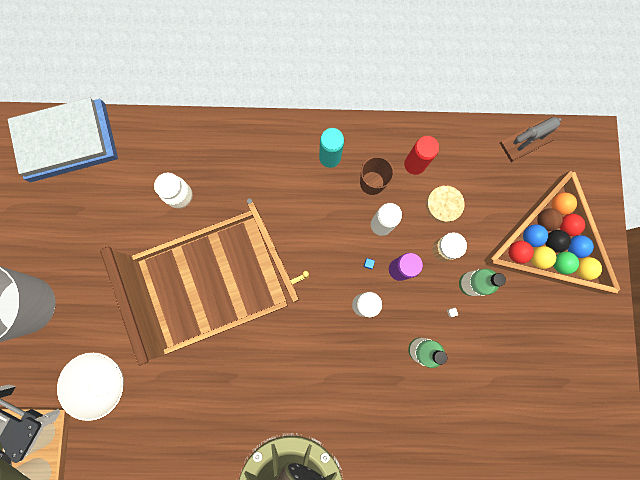

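View pics/side0.png

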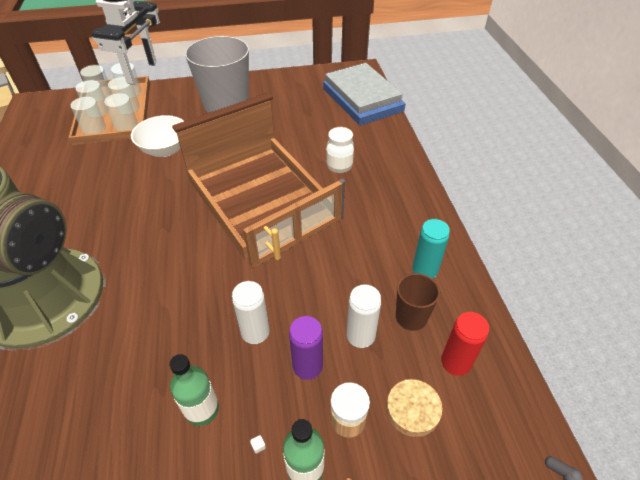

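The top view shows bottles at (429,352) and (484,283), plain white cans at (386,219) and (368,305), and one jar at (452,246). The look-alikes are purple (406,266), red (422,155) and turquoise (331,147). The rack's gate faces right, with its handle at (305,275). Next I measure positions.

```bash
cat > meas.py <<'E'
from h import *
def blob(W,seed,zmin,zmax,r=70):
    s=W[seed[1],seed[0]]
    m=(W[...,2]>zmin)&(W[...,2]<zmax)&(np.hypot(W[...,0]-s[0],W[...,1]-s[1])<r)
    n,l,_,_=cv2.connectedComponentsWithStats(m.astype(np.uint8))
    ys,xs=np.nonzero(m)
    k=np.argmin((xs-seed[0])**2+(ys-seed[1])**2); p=W[l==l[ys[k],xs[k]]]
    (c,rad)=cv2.minEnclosingCircle(p[:,:2].astype(np.float32))
    return np.round([*c,rad,np.median(p[:,2]),p[:,2].max(),len(p)],1)
E
python3 - <<'E'
from meas import *
z=np.load('top0.npz'); W=z['W']; im=z['im']
print('table',[W[v,u].round(1) for u,v in((300,350),(350,400),(550,400),(200,420))])
for n,s,a,b in [('b1',(437,358),166,190),('b2',(497,281),166,190),('c1',(390,212),128,142),('c2',(368,299),128,142),('jar',(452,241),78,92),('purple',(409,262),128,142),('red',(427,147),120,142),('turq',(332,137),120,142),('cup',(376,165),85,105),('coast',(446,203),16,30),('handle',(305,275),120,145),('chalk',(370,264),12,30),('die',(453,312),12,30),('sauce',(170,183),85,110)]:
    try: print(n,blob(W,s,a,b))
    except Exception as e: print(n,e,W[s[1],s[0]])
# rack
Z=W[...,2]; v,u=np.mgrid[:480,:640]
reg=(u>95)&(u<320)&(v>190)&(v<370)
def line(m,t):
    p=W[m][:,:2].astype(np.float32)
    (c,s,a)=cv2.minAreaRect(p); bx=cv2.boxPoints(((c),s,a)); print(t,len(p),np.round(c,1),np.round(s,1),round(a,2),'\n',bx.round(1).tolist())
line(reg&(Z>164)&(Z<180)&(u<160),'backtop')
g=reg&(Z>112)&(Z<126)&(u>235)&(u<300)
line(g,'gatetop')
b=reg&(Z>38)&(Z<50)&(u<290)&(u>125)
n,l,st,_=cv2.connectedComponentsWithStats(b.astype(np.uint8))
for k in range(1,n):
    if st[k,4]>80: line(l==k,'board')
f=reg&(abs(Z-12)<4)&(u>135)&(u<290)
line(f,'floor')
big=cv2.resize(im[190:370,95:320],None,fx=3,fy=3,interpolation=cv2.INTER_CUBIC)
cv2.imwrite('pics/rack.png',big)
E
```

```text
table [array([322.6, -17.2,   5. ]), array([ 2.060e+02, -1.405e+02, -1.000e-01]), array([ 2.123e+02, -6.280e+02, -1.000e-01]), array([155.4, 218.1,  -0.6])]
b1 [ 328.7 -310.3   14.1  179.9  186.1  162. ]
b2 [ 491.  -439.6   14.4  179.8  184.5  160. ]
c1 [ 637.6 -216.7   26.3  134.5  139.6  415. ]
c2 [ 434.9 -170.8   26.3  134.2  141.2  453. ]
jar [ 576.8 -374.8   31.2   85.4   91.6  540. ]
purple [ 524.  -262.5   26.7  134.2  139.8  435. ]
red [ 799.1 -304.5   27.9  134.1  141.3  466. ]
turq [813.3 -83.3  28.  133.9 139.3 452. ]
cup [ 748.5 -194.    40.4   94.2   99.8  232. ]
coast [ 692.  -377.9   47.4   24.4   29.8 1066. ]
handle [500.1 -28.5   6.5 132.8 137.   31. ]
chalk [ 537.3 -184.3   14.5   21.7   28.8   84. ]
die [ 420.4 -389.6   12.1   19.8   25.3   69. ]
sauce [704.4 301.7  31.3  99.7 105.2 563. ]
backtop 1383 [425.2 351.9] [259.2  24.2] 22.38 
 [[300.79998779296875, 313.70001220703125], [310.0, 291.3999938964844], [549.5999755859375, 390.0], [540.4000244140625, 412.3999938964844]]
gatetop 709 [560.   39.8] [255.2  36.1] 26.53 
 [[437.79998779296875, -1.100000023841858], [454.0, -33.400001525878906], [682.2999877929688, 80.5999984741211], [666.0999755859375, 112.9000015258789]]
board 728 [589.1 259.9] [ 88.8 318.4] 37.31 
 [[457.29998779296875, 359.6000061035156], [650.2999877929688, 106.4000015258789], [720.9000244140625, 160.1999969482422], [527.9000244140625, 413.3999938964844]]
board 741 [374.  172.6] [ 97.4 320.2] 5.72 
 [[309.6000061035156, 327.0], [341.5, 8.399999618530273], [438.3999938964844, 18.100000381469727], [406.6000061035156, 336.70001220703125]]
floor 10781 [538.1 212.2] [351.2 334.6] 22.59 
 [[311.70001220703125, 299.20001220703125], [440.20001220703125, -9.800000190734863], [764.5, 125.19999694824219], [635.9000244140625, 434.1000061035156]]
```

```bash
python3 - <<'E'
import cv2
im=cv2.imread('pics/side0.png'); cv2.imwrite('pics/sidecrop.png',cv2.resize(im[230:480,150:490],None,fx=2.2,fy=2.2))
E
```

```text
(no output)
```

View pics/sidecrop.png

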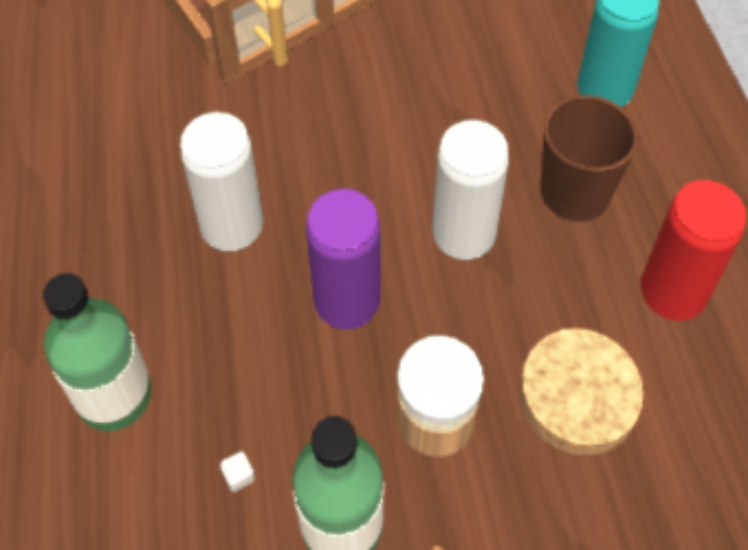

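View pics/rack.png

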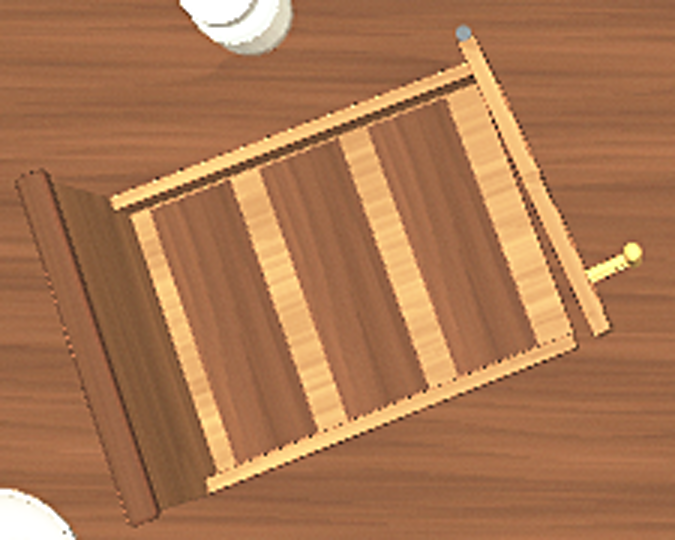

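The enlarged crop confirms the targets: plain white cans at (218,140) and (473,150), the jar at (440,380), and two green bottles with black caps. Next I refine the rack pose and gate angle.

```bash
cat > rackfit.py <<'E'
from h import *
E
python3 - <<'E'
from h import *
from scipy.optimize import least_squares
z=np.load('top0.npz'); W=z['W'].reshape(-1,3)
Z=W[:,2]
def loc(p,q):
    c,s=np.cos(p[2]),np.sin(p[2]); d=q[:,:2]-p[:2]
    return np.c_[d@[c,s],d@[-s,c]]
p=np.array([482.7,212.2,np.radians(112.4)])
for it in range(5):
    L=loc(p,W)
    bk=(abs(Z-172)<4)&(abs(L[:,0]-151)<14)&(abs(L[:,1])<118)
    bo=(abs(Z-45)<3)&(abs(abs(L[:,1])-119)<11)&(L[:,0]>-140)&(L[:,0]<110)
    def res(p):
        A=loc(p,W[bk])[:,0]-151; B=abs(loc(p,W[bo])[:,1])-119
        return np.r_[A,B]
    p=least_squares(res,p,loss='soft_l1',f_scale=2).x
print('rack',p.round(4),np.degrees(p[2]),bk.sum(),bo.sum(),np.abs(res(p)).mean())
c,s=np.cos(p[2]),np.sin(p[2]); T=lambda x,y:(p[:2]+[c*x-s*y,s*x+c*y]).round(1)
L=loc(p,W)
m=(abs(Z-120)<4)&(abs(L[:,0]+178)<40)&(L[:,1]>-115)&(L[:,1]<125)
k=np.polyfit(L[m,1],L[m,0],1); print('gate slope',k,'angle',-np.arctan(k[0]))
H=T(-168,-125); print('hinge',H)
for a in(0,.08,.4,.8,1.2,1.4,1.45,1.5):
    v=np.array([-45,205.]); ca,sa=np.cos(a),np.sin(a)
    print(a,'handle',T(-168+ca*v[0]-sa*v[1],-125+sa*v[0]+ca*v[1]))
for n,x in(('back',95),('mid',0),('front',-95)): print(n,T(x,-48),T(x,48),T(x,0))
np.save('rack.npy',p)
E
```

```text
rack [483.309  211.5505   1.9619] 112.40772118859014 1156 920 4.346356297137461
gate slope [-7.05462392e-02 -1.77437455e+02] angle 0.07042955653916465
hinge [662.9 103.9]
0 handle [490.5 -15.9]
0.08 handle [500.7 -29.3]
0.4 handle [550.8 -73.5]
0.8 handle [ 628.7 -103.2]
1.2 handle [ 712.1 -100.2]
1.4 handle [751.6 -86.3]
1.45 handle [761.  -81.7]
1.5 handle [770.2 -76.5]
back [491.5 317.7] [402.7 281.1] [447.1 299.4]
mid [527.7 229.8] [438.9 193.3] [483.3 211.6]
front [563.9 142. ] [475.1 105.4] [519.5 123.7]
```

Call:
step_arm --series '[22, -44, 0, -0.0555, 0, 22, -44, 0, -0.0555, 0, 22, -44, 0, -0.0555, 0, 22, -44, 0, -0.0555, 0, 22, -44, 0, -0.0555, 0, 22, -44, 0, -0.0555, 0, 22, -44, 0, -0.0555, 0, 22, -44, 0, -0.0555, 0, 22, -44, 0, -0.0555, 0, 22, -44, 0, -0.0555, 0, 22, -44, 0, -0.0555, 0, 23.4, -42, 0, -0.0535, 0, 0, 0, 0, 0, 0, 0, 0, 0, 0, 0]' --squeeze 40

```text
clock: 1.85
eef_pos: [499.7, -28.2, 230.1]
eef_rot: [-3.141, -0.001, 2.037]
wrist_force: [-0.4, -0.2, 0.2]
finger_gap: 93.9
finger_force: 0.0
```

```bash
python3 - <<'E'
from h import *
s=manip.read_state(); print(s['eef_pos'],s['eef_rot'],s['joints'].round(2))
im,d,i=cam('wrist'); W=world(d,i); cv2.imwrite('pics/w1.png',im); print(i['eye'])
m=(abs(W[...,2]-131)<7)&(np.hypot(W[...,0]-500,W[...,1]+29)<25)
p=W[m]; print(len(p), cv2.minEnclosingCircle(p[:,:2].astype(np.float32)) if len(p) else '', p[:,2].max() if len(p) else '')
E
```

```text
[499.70619079 -28.23746252 230.11638118] [-3.14094345e+00 -5.93366607e-04  2.03707227e+00] [-0.13  0.19  1.66  0.    1.29 -0.6 ]
[463.25031302  43.99660713 383.69925725]
257 ((499.947509765625, -26.21129608154297), 6.970226764678955) 135.66322889357988
```

Call:
step_arm --series '[0, 0.7, -30, 0, 0, 0, 0, -30, 0, 0, 0, 0, -30, 0, 0, 0, 0, -16, 0, 0, 0, 0, 0, 0, 0.6, 0, 0, 0, 0, 1, 0, 0, 0, 0, 1, 0, 0, 0, 0, 1, 0, 0, 0, 0, 1, 0, 0, 0, 0, 1]' --squeeze 40

```text
clock: 3.15
eef_pos: [500.1, -27.9, 124.5]
eef_rot: [3.141, 0.0, 2.037]
wrist_force: [-0.3, -0.0, 0.2]
finger_gap: 37.3
finger_force: 0.0
```

Call:
step_arm --series '[0, 0, 0, 0, 1, 0, 0, 0, 0, 1, 0, 0, 0, 0, 1]'

```text
clock: 3.52
eef_pos: [500.5, -27.5, 124.5]
eef_rot: [3.14, -0.0, 2.037]
wrist_force: [3.8, 4.1, -2.3]
finger_gap: 13.7
finger_force: 40.0
```

```bash
cat > arc.py <<'E'
import numpy as np,sys
# relative arc rows: start xy, total angle, n, jaw
from cell import manip
x,y=manip.read_state()['eef_pos'][:2]; H=np.array([662.9,103.9]); t=float(sys.argv[1]); n=int(sys.argv[2])
r=np.array([x,y])-H; P=[]
for k in range(n+1):
    a=t*k/n; P.append([np.cos(a)*r[0]-np.sin(a)*r[1],np.sin(a)*r[0]+np.cos(a)*r[1]])
P=np.diff(np.array(P),axis=0).round(1)
print(x,y,np.hypot(*r),'handle angle',np.arctan2(r[1],r[0])-1.9619-np.arctan2(205,-45)+2*np.pi)
print(', '.join(f'{p[0]}, {p[1]}, 0, {t/n:.4f}, 1' for p in P))
E
python3 arc.py 1.375 20
```

```text
500.507484186137 -27.528501303888515 208.9133316649322 handle angle 0.07321312869436536
9.4, -10.8, 0, 0.0688, 1, 10.1, -10.2, 0, 0.0688, 1, 10.8, -9.5, 0, 0.0688, 1, 11.4, -8.7, 0, 0.0688, 1, 12.0, -7.9, 0, 0.0688, 1, 12.5, -7.0, 0, 0.0688, 1, 13.0, -6.2, 0, 0.0688, 1, 13.4, -5.3, 0, 0.0688, 1, 13.7, -4.3, 0, 0.0688, 1, 14.0, -3.4, 0, 0.0688, 1, 14.2, -2.4, 0, 0.0688, 1, 14.3, -1.4, 0, 0.0688, 1, 14.4, -0.4, 0, 0.0688, 1, 14.3, 0.5, 0, 0.0688, 1, 14.3, 1.5, 0, 0.0688, 1, 14.1, 2.5, 0, 0.0688, 1, 13.9, 3.5, 0, 0.0688, 1, 13.7, 4.4, 0, 0.0688, 1, 13.3, 5.3, 0, 0.0688, 1, 12.9, 6.2, 0, 0.0688, 1
```

Call:
step_arm --series '[9.4, -10.8, 0, 0.0688, 1, 10.1, -10.2, 0, 0.0688, 1, 10.8, -9.5, 0, 0.0688, 1, 11.4, -8.7, 0, 0.0688, 1, 12.0, -7.9, 0, 0.0688, 1, 12.5, -7.0, 0, 0.0688, 1, 13.0, -6.2, 0, 0.0688, 1, 13.4, -5.3, 0, 0.0688, 1, 13.7, -4.3, 0, 0.0688, 1, 14.0, -3.4, 0, 0.0688, 1]'

```text
clock: 4.78
eef_pos: [621.0, -100.4, 124.5]
eef_rot: [3.14, -0.0, 2.727]
wrist_force: [1.5, 8.3, 1.8]
finger_gap: 13.0
finger_force: 40.0
```

Call:
step_arm --series '[14.2, -2.4, 0, 0.0688, 1, 14.3, -1.4, 0, 0.0688, 1, 14.4, -0.4, 0, 0.0688, 1, 14.3, 0.5, 0, 0.0688, 1, 14.3, 1.5, 0, 0.0688, 1, 14.1, 2.5, 0, 0.0688, 1, 13.9, 3.5, 0, 0.0688, 1, 13.7, 4.4, 0, 0.0688, 1, 13.3, 5.3, 0, 0.0688, 1, 11.9, 5.7, 0, 0.0638, 1, 0, 0, 0, 0, 1]'

```text
clock: 6.15
eef_pos: [759.2, -81.4, 124.5]
eef_rot: [-3.142, 0.001, -2.875]
wrist_force: [-0.7, 1.8, 4.9]
finger_gap: 13.0
finger_force: 40.0
```

```bash
python3 arc.py 0.05 1 | head -1; python3 - <<'E'
from h import *
im,d,i=cam('top'); cv2.imwrite('pics/t1.png',im[80:400,60:560]); W=world(d,i); np.savez('t1.npz',im=im,W=W)
E
```

```text
759.2344125398093 -81.40224160260411 208.84740788992343 handle angle 1.4430303145474914
```

View pics/t1.png

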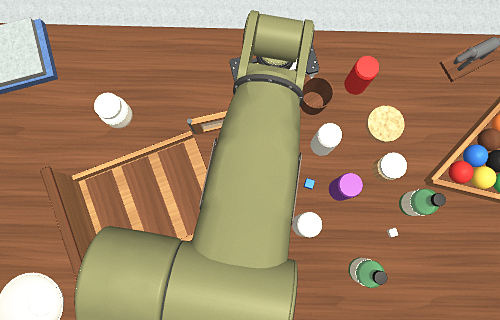

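The gate followed to about 1.44 rad and clears the turquoise can. Next: release the handle, lift, and go to bottle 2.

Call:
step_arm --series '[0, 0, 0, 0, 0.5, 0, 0, 0, 0, 0.5, 0, 0, 0, 0, 0.5, 0, 0, 40, 0, 0.5, 0, 0, 40, 0, 0.5, 0, 0, 45, 0, 0.5, -26.8, -35.8, 0, -0.145, 0, -26.8, -35.8, 0, -0.145, 0, -26.8, -35.8, 0, -0.145, 0, -26.8, -35.8, 0, -0.145, 0, -26.8, -35.8, 0, -0.145, 0, -26.8, -35.8, 0, -0.145, 0, -26.8, -35.8, 0, -0.145, 0, -26.8, -35.8, 0, -0.145, 0, -26.8, -35.8, 0, -0.145, 0, -27, -36, 0, -0.145, 0, 0, 0, 0, 0, 0, 0, 0, 0, 0, 0]'

```text
clock: 8.45
eef_pos: [490.8, -439.8, 249.4]
eef_rot: [3.141, -0.0, 1.959]
wrist_force: [0.2, -0.8, 0.1]
finger_gap: 93.7
finger_force: 0.0
```

```bash
cat > look.py <<'E'
import sys
from meas import *
def obj(W,x,y,za,zb,r):
    m=(W[...,2]>za)&(W[...,2]<zb)&(np.hypot(W[...,0]-x,W[...,1]-y)<r)
    p=W[m]
    if len(p)<10: return None
    (c,rad)=cv2.minEnclosingCircle(p[:,:2].astype(np.float32)); return np.round([*c,rad,p[:,2].max(),len(p)],1)
E
python3 - <<'E'
from look import *
s=manip.read_state(); print(s['eef_pos'],s['eef_rot'],s['joints'].round(2))
im,d,i=cam('wrist'); W=world(d,i); print('b2',obj(W,491,-440,168,186,30))
im,d,i=cam('top'); W=world(d,i); cv2.imwrite('pics/t2.png',im[80:400,60:560])
print('b1',obj(W,328.7,-310.3,166,186,30),'jar',obj(W,576.8,-374.8,78,92,60),'turq',obj(W,813,-83,128,142,45))
p=np.load('rack.npy'); c,s=np.cos(p[2]),np.sin(p[2])
m=(abs(W[...,2]-120)<4)&(np.hypot(W[...,0]-662.9,W[...,1]-103.9)<262)&(W[...,1]<100)&(W[...,0]>640)
q=W[m][:,:2]; k=np.polyfit(q[:,1],q[:,0],1); print('gate',len(q),np.arctan2(-1,-k[0])-(p[2]+np.pi/2)+2*np.pi)
E
```

```text
[ 490.81667279 -439.77489744  249.42747259] [ 3.14147129e+00 -1.27348587e-04  1.95913137e+00] [-0.79  0.54  1.14  0.    1.46 -1.17]
b2 [ 491.7 -438.3   14.   181.  1249. ]
b1 [ 329.  -310.2   13.9  183.9  101. ] jar [ 576.6 -374.7   31.1   90.5  541. ] turq [814.1 -83.2  26.6 139.9 392. ]
gate 682 1.4975910021637882
```

Call:
step_arm --series '[0.5, 0.8, -40, 0, 0, 0, 0, -40, 0, 0, 0, 0, -30, 0, 0, 0, 0, -15, 0, 0, 0, 0, -10, 0, 0, 0, 0, 0, 0, 0.2, 0, 0, 0, 0, 0.4, 0, 0, 0, 0, 0.6, 0, 0, 0, 0, 0.6, 0, 0, 0, 0, 0.6]' --squeeze 30

```text
clock: 9.8
eef_pos: [491.3, -439.5, 115.0]
eef_rot: [3.141, 0.001, 1.958]
wrist_force: [1.5, 1.1, 3.6]
finger_gap: 59.0
finger_force: 30.0
```

Call:
step_arm --series '[0, 0, 10, 0, 0.6, 0, 0, 30, 0, 0.6, 0, 0, 40, 0, 0.6, 0, 0, 40, 0, 0.6, 0, 0, 40, 0, 0.6, 0, 0, 10, 0, 0.6, 0, 10, 0, 0.004, 0.6, 0, 25, 0, 0, 0.6, 0, 40, 0, 0, 0.6, 0, 45, 0, 0, 0.6, 0, 45, 0, 0, 0.6, 0, 45, 0, 0, 0.6, 0, 45, 0, 0, 0.6, 0, 45, 0, 0, 0.6, 0, 45, 0, 0, 0.6, 0, 45, 0, 0, 0.6]'

```text
clock: 11.8
eef_pos: [489.9, -47.4, 282.3]
eef_rot: [-3.139, -0.002, 1.962]
wrist_force: [0.9, 0.3, -5.1]
finger_gap: 59.0
finger_force: 30.0
```

Call:
step_arm --series '[0, 45, 0, 0, 0.6, 0, 45, 0, 0, 0.6, 0, 45, 0, 0, 0.6, 0, 45, 0, 0, 0.6, 0, 45, 0, 0, 0.6, 0, 45, 0, 0, 0.6, 0, 40, 0, 0, 0.6, 0, 30, 0, 0, 0.6, 0, 20, 0, 0, 0.6, 0, 7, 0, 0, 0.6, 0, 0, 0, 0, 0.6, 0, 0, 0, 0, 0.6, 0, 0, 0, 0, 0.6]'

```text
clock: 13.42
eef_pos: [491.2, 317.0, 284.6]
eef_rot: [3.141, 0.0, 1.961]
wrist_force: [-0.4, 0.2, -4.4]
finger_gap: 59.1
finger_force: 30.0
```

```bash
python3 - <<'E'
from look import *
s=manip.read_state(); print(s['eef_pos'],s['eef_rot'],s['wrist_force'],s['finger_gap'])
im,d,i=cam('side'); cv2.imwrite('pics/s2.png',im[0:420,60:500])
im,d,i=cam('wrist'); W=world(d,i); print('cap',obj(W,491,318,335,365,40),'panel',W[...,2].max())
E
```

```text
[491.21928925 316.97301538 284.56715508] [3.1414867e+00 5.9127768e-05 1.9609482e+00] [-0.36769174  0.22431192 -4.39510117] 59.13200466402989
cap [ 488.   325.6   39.   365.  6428. ] panel 438.1358344924695
```

View pics/s2.png

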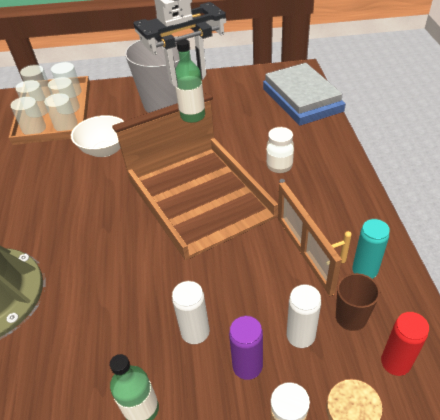

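The bottle hangs upright above the back row, and the gate stands open. Next I lower it.

Call:
step_arm --series '[0.3, 0.7, -15, 0, 0.6, 0, 0, -30, 0, 0.6, 0, 0, -30, 0, 0.6, 0, 0, -30, 0, 0.6, 0, 0, -25, 0, 0.6, 0, 0, -12, 0, 0.6, 0, 0, -6, 0, 0.6, 0, 0, -3, 0, 0.6, 0, 0, -1.2, 0, 0.6, 0, 0, -1.2, 0, 0.6, 0, 0, -1.2, 0, 0.6, 0, 0, -1.2, 0, 0.6, 0, 0, -1, 0, 0.6, 0, 0, 0, 0, 0.6]'

```text
clock: 15.28
eef_pos: [491.3, 318.3, 127.6]
eef_rot: [-3.141, 0.0, 1.962]
wrist_force: [0.9, -0.2, -4.9]
finger_gap: 58.8
finger_force: 30.0
```

Call:
step_arm --series '[0, 0, -0.5, 0, 0.6, 0, 0, -0.5, 0, 0.6, 0, 0, -0.5, 0, 0.6, 0, 0, 0, 0, 0.6]'

```text
clock: 15.78
eef_pos: [491.5, 318.5, 126.9]
eef_rot: [3.141, -0.0, 1.962]
wrist_force: [-1.9, -0.7, 5.1]
finger_gap: 58.9
finger_force: 30.0
```

Call:
step_arm --series '[0, 0, 0, 0, 0.45, 0, 0, 0, 0, 0.3, 0, 0, 0, 0, 0.2, 0, 0, 0, 0, 0.2, 0, 0, 20, 0, 0.2, 0, 0, 50, 0, 0.2, 0, 0, 50, 0, 0.2, -6, -25, 10, 0, 0, -12, -46, 0, 0, 0, -14, -54, 0, 0, 0, -14, -54, 0, 0, 0, -14, -54, 0, 0, 0, -14, -54, 0, 0, 0, -14, -54, 0, 0, 0, -14, -54, 0, 0, 0, -14, -54, 0, 0, 0, -14, -54, 0, 0, 0, -14, -54, 0, 0, 0, -12, -46, 0, 0, 0, -6.5, -25, 0, 0, 0]'

```text
clock: 18.27
eef_pos: [328.0, -311.6, 256.1]
eef_rot: [-3.142, 0.0, 1.96]
wrist_force: [-0.8, -0.2, -0.4]
finger_gap: 93.9
finger_force: 0.0
```

```bash
python3 - <<'E'
from look import *
s=manip.read_state(); print(s['eef_pos'],s['eef_rot'],s['joints'].round(2))
im,d,i=cam('wrist'); W=world(d,i); print('b1',obj(W,329,-310,168,186,30))
im,d,i=cam('top'); W=world(d,i)
print('b2 placed',obj(W,491.5,318,182,200,30),'jar',obj(W,576.8,-374.8,78,92,60))
E
```

```text
[ 327.9621912  -311.61701405  256.06960833] [-3.14150650e+00  1.42724544e-04  1.95994409e+00] [-0.84  0.06  1.74 -0.    1.34 -1.23]
b1 [ 328.2 -309.3   14.   181.7 1194. ]
b2 placed [491.8 317.4  14.3 195.4 159. ] jar [ 576.9 -375.    31.2   90.5  539. ]
```

Call:
step_arm --series '[0.5, 1.8, -40, 0, 0, 0, 0, -40, 0, 0, 0, 0, -30, 0, 0, 0, 0, -20, 0, 0, 0, 0, -11, 0, 0, 0, 0, 0, 0, 0.2, 0, 0, 0, 0, 0.4, 0, 0, 0, 0, 0.6, 0, 0, 0, 0, 0.6, 0, 0, 0, 0, 0.6]'

```text
clock: 19.62
eef_pos: [329.5, -308.1, 115.6]
eef_rot: [3.141, 0.001, 1.962]
wrist_force: [-1.9, -0.0, 4.1]
finger_gap: 59.0
finger_force: 30.0
```

Call:
step_arm --series '[0, 0, 15, 0, 0.6, 0, 0, 40, 0, 0.6, 0, 0, 50, 0, 0.6, 0, 0, 50, 0, 0.6, 0, 0, 15, 0, 0.6, 1.5, 12, 0, 0, 0.6, 3.5, 28, 0, 0, 0.6, 5.5, 44, 0, 0, 0.6, 5.8, 46.8, 0, 0, 0.6, 5.8, 46.8, 0, 0, 0.6, 5.8, 46.8, 0, 0, 0.6, 5.8, 46.8, 0, 0, 0.6, 5.8, 46.8, 0, 0, 0.6, 5.8, 46.8, 0, 0, 0.6, 5.8, 46.8, 0, 0, 0.6, 5.8, 46.8, 0, 0, 0.6, 5.8, 46.8, 0, 0, 0.6, 5.5, 44, 0, 0, 0.6, 3.5, 28, 0, 0, 0.6, 1.5, 12, 0, 0, 0.6]'

```text
clock: 22.12
eef_pos: [401.4, 282.4, 282.8]
eef_rot: [-3.138, 0.001, 1.963]
wrist_force: [-0.4, -0.3, -4.5]
finger_gap: 59.4
finger_force: 30.0
```

Call:
step_arm --series '[0, 0, 0, 0, 0.6, 0, 0, 0, 0, 0.6, 0, 0, 0, 0, 0.6]'

```text
clock: 22.5
eef_pos: [402.6, 280.6, 285.2]
eef_rot: [3.141, 0.0, 1.961]
wrist_force: [0.0, 0.8, -3.2]
finger_gap: 59.5
finger_force: 30.0
```

Call:
step_arm --series '[0, 0.5, -15, 0, 0.6, 0, 0, -30, 0, 0.6, 0, 0, -30, 0, 0.6, 0, 0, -30, 0, 0.6, 0, 0, -25, 0, 0.6, 0, 0, -12, 0, 0.6, 0, 0, -6, 0, 0.6, 0, 0, -3, 0, 0.6, 0, 0, -1.2, 0, 0.6, 0, 0, -1.2, 0, 0.6, 0, 0, -1.2, 0, 0.6, 0, 0, -1.2, 0, 0.6, 0, 0, -0.6, 0, 0.6, 0, 0, -0.6, 0, 0.6, 0, 0, -0.6, 0, 0.6, 0, 0, 0, 0, 0.6]'

```text
clock: 24.5
eef_pos: [402.6, 281.8, 127.7]
eef_rot: [3.141, -0.0, 1.962]
wrist_force: [-0.2, 0.3, -0.9]
finger_gap: 59.1
finger_force: 30.0
```

Call:
step_arm --series '[0, 0, -0.5, 0, 0.6, 0, 0, 0, 0, 0.6, 0, 0, 0, 0, 0.45, 0, 0, 0, 0, 0.3, 0, 0, 0, 0, 0.2, 0, 0, 0, 0, 0.2, 0, 0, 20, 0, 0.2, 0, 0, 50, 0, 0.2, 0, 0, 50, 0, 0.2, 12, -25, 0, 0, 0, 24, -51, 0, 0, 0, 24, -51, 0, 0, 0, 24, -51, 0, 0, 0, 24, -51, 0, 0, 0, 24, -51, 0, 0, 0, 24, -51, 0, 0, 0, 24, -51, 0, 0, 0, 24, -51, 0, 0, 0, 24, -51, 0, 0, 0, 7, -14.5, 0, 0, 0]'

```text
clock: 27.0
eef_pos: [637.8, -219.6, 245.8]
eef_rot: [-3.141, -0.001, 1.959]
wrist_force: [0.1, 1.0, -0.9]
finger_gap: 94.0
finger_force: 0.0
```

```bash
python3 - <<'E'
from look import *
s=manip.read_state(); print(s['eef_pos'],s['eef_rot'],s['joints'].round(2))
im,d,i=cam('wrist'); W=world(d,i); print('c1',obj(W,637.6,-216.7,126,142,40))
im,d,i=cam('top'); W=world(d,i)
print('b2',obj(W,491.5,318,182,200,30),'b1',obj(W,402.7,281.5,182,200,30),'jar',obj(W,576.8,-374.8,78,92,60))
cv2.imwrite('pics/t3.png',im[60:420,60:620])
E
```

```text
[ 637.84722547 -219.64910139  245.84557991] [-3.14065117e+00 -5.81912426e-04  1.95922458e+00] [-0.39  0.58  1.09 -0.    1.47 -0.77]
c1 [ 638.1 -215.5   26.4  136.2 3065. ]
b2 [492.1 316.9  14.2 195.5 156. ] b1 [401.4 278.5  14.3 195.1 162. ] jar [ 577.  -375.2   31.2   91.5  322. ]
```

View pics/t3.png

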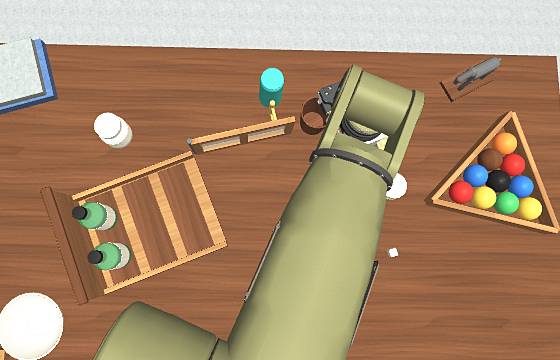

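Call:
step_arm --series '[0.2, 3.5, -40, 0.003, 0, 0, 0, -40, 0, 0, 0, 0, -28, 0, 0, 0, 0, -16, 0, 0, 0, 0, 0, 0, 0.1, 0, 0, 0, 0, 0.3, 0, 0, 0, 0, 0.5, 0, 0, 0, 0, 0.6, 0, 0, 0, 0, 0.6, 0, 0, 0, 0, 0.6]' --squeeze 25

```text
clock: 28.35
eef_pos: [637.9, -213.4, 123.6]
eef_rot: [3.141, 0.001, 1.965]
wrist_force: [-1.5, -0.9, 5.6]
finger_gap: 56.2
finger_force: 25.0
```

Call:
step_arm --series '[0, 0, 10, 0, 0.6, 0, 0, 40, 0, 0.6, 0, 0, 40, 0, 0.6, 0, 0, 20, 0, 0.6, -3.5, 14, 0, -0.003, 0.6, -7.5, 30, 0, 0, 0.6, -10.5, 42, 0, 0, 0.6, -11.4, 46, 0, 0, 0.6, -11.4, 46, 0, 0, 0.6, -11.4, 46, 0, 0, 0.6, -11.4, 46, 0, 0, 0.6, -11.4, 46, 0, 0, 0.6, -11.4, 46, 0, 0, 0.6, -10.4, 42, 0, 0, 0.6, -6.9, 28, 0, 0, 0.6, -3.1, 13.5, 0, 0, 0.6, 0, 0, 0, 0, 0.6, 0, 0, 0, 0, 0.6, 0, 0, 0, 0, 0.6]'

```text
clock: 30.72
eef_pos: [527.7, 231.4, 233.0]
eef_rot: [-3.141, 0.0, 1.961]
wrist_force: [0.9, 0.5, -1.9]
finger_gap: 56.3
finger_force: 25.0
```

```bash
python3 - <<'E'
from look import *
s=manip.read_state(); print(s['eef_pos'],s['eef_rot'],s['finger_gap'],s['wrist_force'])
im,d,i=cam('side'); cv2.imwrite('pics/s3.png',im[0:420,60:500])
E
```

```text
[527.70397427 231.43717052 232.95959255] [-3.14143083e+00  6.53797750e-05  1.96058868e+00] 56.25008932711445 [ 0.94673559  0.46229416 -1.88964479]
```

View pics/s3.png

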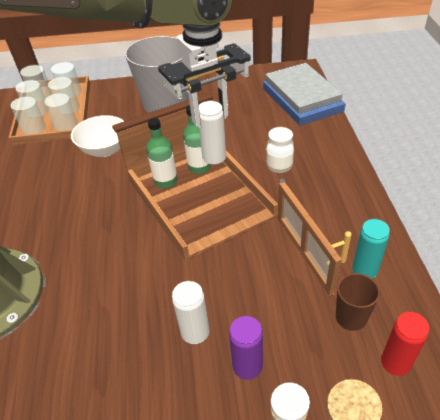

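The can is upright over the middle row. Lowering it now.

Call:
step_arm --series '[0, 0, -20, 0, 0.6, 0, 0, -30, 0, 0.6, 0, 0, -25, 0, 0.6, 0, 0, -12, 0, 0.6, 0, 0, -5, 0, 0.6, 0, 0, -1.2, 0, 0.6, 0, 0, -1.2, 0, 0.6, 0, 0, -1, 0, 0.6, 0, 0, -0.8, 0, 0.6, 0, 0, -0.8, 0, 0.6, 0, 0, -0.5, 0, 0.6, 0, 0, 0, 0, 0.6]'

```text
clock: 32.28
eef_pos: [527.5, 232.3, 135.7]
eef_rot: [3.142, 0.0, 1.962]
wrist_force: [-0.4, 0.1, -0.7]
finger_gap: 56.5
finger_force: 25.0
```

Call:
step_arm --series '[0, 0, -0.5, 0, 0.6, 0, 0, 0, 0, 0.6, 0, 0, 0, 0, 0.45, 0, 0, 0, 0, 0.3, 0, 0, 0, 0, 0.2, 0, 0, 0, 0, 0.2, 0, 0, 20, 0, 0.2, 0, 0, 50, 0, 0.2, 0, 0, 35, 0, 0.2, -10.3, -44.8, 0, 0, 0, -10.3, -44.8, 0, 0, 0, -10.3, -44.8, 0, 0, 0, -10.3, -44.8, 0, 0, 0, -10.3, -44.8, 0, 0, 0, -10.3, -44.8, 0, 0, 0, -10.3, -44.8, 0, 0, 0, -10.3, -44.8, 0, 0, 0, -10.3, -44.8, 0, 0, 0, 0, 0, 0, 0, 0, 0, 0, 0, 0, 0]'

```text
clock: 34.78
eef_pos: [434.8, -170.6, 240.0]
eef_rot: [3.142, -0.0, 1.961]
wrist_force: [0.5, 0.1, -0.4]
finger_gap: 94.0
finger_force: 0.0
```

```bash
python3 - <<'E'
from look import *
s=manip.read_state(); print(s['eef_pos'],s['eef_rot'],s['joints'].round(2))
im,d,i=cam('wrist'); W=world(d,i); print('c2',obj(W,434.9,-170.8,126,142,40))
im,d,i=cam('top'); W=world(d,i)
print('c1',obj(W,527.7,229.8,140,155,40),'b2',obj(W,491.5,318,182,200,30),'b1',obj(W,402.7,281.5,182,200,30),'jar',obj(W,576.8,-374.8,78,92,60))
E
```

```text
[ 434.80479693 -170.57847534  240.01310132] [ 3.14150462e+00 -1.70655425e-04  1.96144895e+00] [-0.45  0.11  1.73  0.    1.3  -0.84]
c2 [ 434.8 -169.6   26.3  135.5 3172. ]
c1 [528.  228.6  26.5 151.9 455. ] b2 [491.9 317.2  13.9 196.6 158. ] b1 [401.4 278.7  14.2 197.2 163. ] jar [ 577.2 -374.6   31.3   91.6  543. ]
```

Call:
step_arm --series '[0, 0.5, -40, 0, 0, 0, 0, -40, 0, 0, 0, 0, -24, 0, 0, 0, 0, -12.5, 0, 0, 0, 0, 0, 0, 0.1, 0, 0, 0, 0, 0.3, 0, 0, 0, 0, 0.5, 0, 0, 0, 0, 0.6, 0, 0, 0, 0, 0.6, 0, 0, 0, 0, 0.6]'

```text
clock: 36.12
eef_pos: [435.0, -170.5, 123.9]
eef_rot: [3.141, 0.001, 1.962]
wrist_force: [0.7, 0.5, 6.0]
finger_gap: 55.6
finger_force: 25.0
```

Call:
step_arm --series '[0, 0, 10, 0, 0.6, 0, 0, 40, 0, 0.6, 0, 0, 40, 0, 0.6, 0, 0, 20, 0, 0.6, 0.4, 14, 0, 0, 0.6, 0.4, 30, 0, 0, 0.6, 0.4, 39.3, 0, 0, 0.6, 0.4, 39.3, 0, 0, 0.6, 0.4, 39.3, 0, 0, 0.6, 0.4, 39.3, 0, 0, 0.6, 0.4, 39.3, 0, 0, 0.6, 0.4, 39.3, 0, 0, 0.6, 0.4, 39.3, 0, 0, 0.6, 0.3, 30, 0, 0, 0.6, 0, 14.4, 0, 0, 0.6, 0, 0, 0, 0, 0.6, 0, 0, 0, 0, 0.6, 0, 0, 0, 0, 0.6]'

```text
clock: 38.38
eef_pos: [438.7, 192.3, 233.6]
eef_rot: [-3.142, 0.0, 1.961]
wrist_force: [0.2, -0.7, -1.8]
finger_gap: 56.0
finger_force: 25.0
```

Call:
step_arm --series '[0, 0, -20, 0, 0.6, 0, 0, -30, 0, 0.6, 0, 0, -25, 0, 0.6, 0, 0, -12, 0, 0.6, 0, 0, -5, 0, 0.6, 0, 0, -1.2, 0, 0.6, 0, 0, -1.2, 0, 0.6, 0, 0, -1, 0, 0.6, 0, 0, -0.8, 0, 0.6, 0, 0, -0.8, 0, 0.6, 0, 0, -0.5, 0, 0.6, 0, 0, 0, 0, 0.6]'

```text
clock: 39.88
eef_pos: [438.7, 193.1, 136.0]
eef_rot: [-3.141, -0.0, 1.962]
wrist_force: [-0.4, 0.3, -3.5]
finger_gap: 56.3
finger_force: 25.0
```

Call:
step_arm --series '[0, 0, -0.5, 0, 0.6, 0, 0, -0.4, 0, 0.6, 0, 0, 0, 0, 0.45, 0, 0, 0, 0, 0.3, 0, 0, 0, 0, 0.2, 0, 0, 0, 0, 0.2, 0, 0, 20, 0, 0.2, 0, 0, 50, 0, 0.2, 0, 0, 35, 0, 0.2, 12.5, -51.6, 0, 0, 0, 12.5, -51.6, 0, 0, 0, 12.5, -51.6, 0, 0, 0, 12.5, -51.6, 0, 0, 0, 12.5, -51.6, 0, 0, 0, 12.5, -51.6, 0, 0, 0, 12.5, -51.6, 0, 0, 0, 12.5, -51.6, 0, 0, 0, 12.5, -51.6, 0, 0, 0, 12.5, -51.6, 0, 0, 0, 12.5, -51.6, 0, 0, 0]'

```text
clock: 42.38
eef_pos: [576.3, -376.2, 240.0]
eef_rot: [-3.142, -0.0, 1.962]
wrist_force: [0.3, 0.3, 0.7]
finger_gap: 93.7
finger_force: 0.0
```

Call:
step_arm --series '[0, 0, 0, 0, 0, 0, 0, 0, 0, 0]'

```text
clock: 42.62
eef_pos: [576.1, -374.1, 239.7]
eef_rot: [-3.141, -0.001, 1.962]
wrist_force: [-0.3, -0.2, 0.6]
finger_gap: 94.5
finger_force: 0.0
```

```bash
python3 - <<'E'
from look import *
s=manip.read_state(); print(s['eef_pos'],s['eef_rot'],s['joints'].round(2))
im,d,i=cam('wrist'); W=world(d,i); print('jar',obj(W,577,-374.7,78,92,60)); cv2.imwrite('pics/w2.png',im)
im,d,i=cam('top'); W=world(d,i)
print('c1',obj(W,527.7,229.8,140,155,40),'c2',obj(W,438.9,193.3,140,155,40),'b2',obj(W,491.5,318,182,200,30),'b1',obj(W,402.7,281.5,182,200,30),'jar',obj(W,576.8,-374.8,78,92,60))
E
```

```text
[ 576.09336449 -374.06380193  239.70552808] [-3.14132343e+00 -7.27993595e-04  1.96173807e+00] [-0.63  0.61  1.05  0.    1.48 -1.02]
jar [ 577.2 -374.1   31.    86.6 3210. ]
c1 [528.1 228.6  26.7 150.6 453. ] c2 [439.2 192.6  26.3 150.6 472. ] b2 [492.2 317.3  14.1 196.6 158. ] b1 [401.3 278.7  14.4 195.7 162. ] jar [ 577.  -375.1   31.5   90.8  491. ]
```

View pics/w2.png

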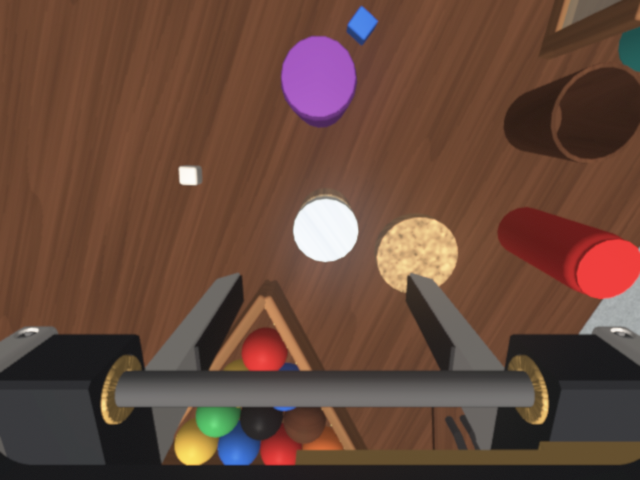

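Call:
step_arm --series '[0.9, -0.4, -50, 0, 0, 0, 0, -50, 0, 0, 0, 0, -40, 0, 0, 0, 0, -20, 0, 0, 0, 0, -7.5, 0, 0, 0, 0, 0, 0, 0.1, 0, 0, 0, 0, 0.3, 0, 0, 0, 0, 0.5, 0, 0, 0, 0, 0.6, 0, 0, 0, 0, 0.6, 0, 0, 0, 0, 0.6]'

```text
clock: 44.1
eef_pos: [577.3, -375.0, 73.3]
eef_rot: [3.141, 0.001, 1.962]
wrist_force: [0.7, 1.0, 5.5]
finger_gap: 61.4
finger_force: 25.0
```

Call:
step_arm --series '[0, 0, 10, 0, 0.6, 0, 0, 45, 0, 0.6, 0, 0, 50, 0, 0.6, 0, 0, 50, 0, 0.6, 0, 0, 10, 0, 0.6, -1.6, 14, 0, 0, 0.6, -3.5, 30, 0, 0, 0.6, -5.3, 45.6, 0, 0, 0.6, -5.3, 45.6, 0, 0, 0.6, -5.3, 45.6, 0, 0, 0.6, -5.3, 45.6, 0, 0, 0.6, -5.3, 45.6, 0, 0, 0.6, -5.3, 45.6, 0, 0, 0.6, -5.3, 45.6, 0, 0, 0.6, -5.3, 45.6, 0, 0, 0.6, -5.3, 45.6, 0, 0, 0.6, -3.4, 30, 0, 0, 0.6, -1.6, 14.3, 0, 0, 0.6, 0, 0, 0, 0, 0.6, 0, 0, 0, 0, 0.6]'

```text
clock: 46.6
eef_pos: [519.2, 122.9, 237.2]
eef_rot: [-3.141, 0.0, 1.961]
wrist_force: [-0.8, -0.4, -2.6]
finger_gap: 61.4
finger_force: 25.0
```

Call:
step_arm --series '[0, 0, 0, 0, 0.6, 0, 0, -20, 0, 0.6, 0, 0, -45, 0, 0.6, 0, 0, -40, 0, 0.6, 0, 0, -25, 0, 0.6, 0, 0, -12, 0, 0.6, 0, 0, -5, 0, 0.6, 0, 0, -1.2, 0, 0.6, 0, 0, -1.2, 0, 0.6, 0, 0, -1.2, 0, 0.6, 0, 0, -1, 0, 0.6, 0, 0, -0.8, 0, 0.6, 0, 0, -0.6, 0, 0.6, 0, 0, 0, 0, 0.6, 0, 0, 0, 0, 0.6]'

```text
clock: 48.48
eef_pos: [519.4, 123.9, 85.2]
eef_rot: [3.141, 0.0, 1.962]
wrist_force: [-2.0, -0.3, 6.2]
finger_gap: 61.3
finger_force: 25.0
```

Call:
step_arm --series '[0, 0, 0, 0, 0.45, 0, 0, 0, 0, 0.3, 0, 0, 0, 0, 0.2, 0, 0, 0, 0, 0.2, 0, 0, 20, 0, 0.2, 0, 0, 50, 0, 0.2, 0, 0, 50, 0, 0.2, 0, 0, 40, 0, 0.2, 24, -20.5, 0, 0.1446, 0.4, 24, -20.5, 0, 0.1446, 0.4, 24, -20.5, 0, 0.1446, 0.4, 24, -20.5, 0, 0.1446, 0.4, 24, -20.5, 0, 0.1446, 0.4, 24, -20.5, 0, 0.1446, 0.4, 24, -20.5, 0, 0.1446, 0.4, 24, -20.5, 0, 0.1446, 0.4, 24, -20.5, 0, 0.1446, 0.4, 24, -20.5, 0, 0.1446, 0.4, 0, 0, 0, 0, 0.4, 0, 0, 0, 0, 0.4]'

```text
clock: 50.98
eef_pos: [759.0, -80.7, 244.3]
eef_rot: [3.141, -0.0, -2.877]
wrist_force: [-0.1, -0.2, 0.4]
finger_gap: 56.7
finger_force: 0.0
```

```bash
python3 - <<'E'
from look import *
s=manip.read_state(); print(s['eef_pos'],s['eef_rot'],s['joints'].round(2),s['finger_gap'])
im,d,i=cam('wrist'); W=world(d,i); cv2.imwrite('pics/w3.png',im); print('handle',obj(W,760,-81,124,138,20))
im,d,i=cam('side'); W=world(d,i); cv2.imwrite('pics/s4.png',im[60:420,60:500]); print('jar',obj(W,519.5,123.7,90,104,45))
E
```

```text
[759.00885368 -80.74844739 244.31190863] [ 3.14129628e+00 -4.44530096e-04 -2.87699941e+00] [-0.15  0.83  0.69  0.    1.62 -1.99] 56.70164314813398
handle [756.6 -82.3   6.9 135.7 231. ]
jar [519.4 123.2  31.7  99.7 440. ]
```

View pics/s4.png

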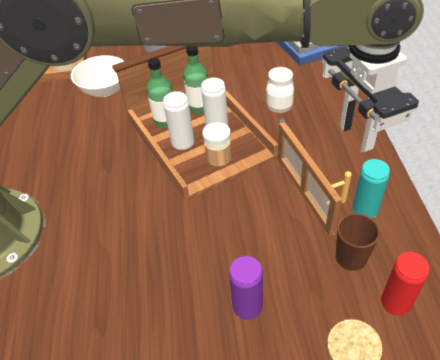

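All five items are upright on their strips. Next I take the handle and swing the gate shut.

Call:
step_arm --series '[-1.2, -0.8, -40, 0, 0.4, 0, 0, -40, 0, 0.4, 0, 0, -40, 0, 0.4, 0, 0, 0, 0, 0.6, 0, 0, 0, 0, 1, 0, 0, 0, 0, 1, 0, 0, 0, 0, 1, 0, 0, 0, 0, 1, 0, 0, 0, 0, 1, 0, 0, 0, 0, 1]' --squeeze 40

```text
clock: 52.32
eef_pos: [758.3, -81.8, 125.5]
eef_rot: [-3.141, 0.001, -2.875]
wrist_force: [-1.6, 1.7, 5.6]
finger_gap: 13.1
finger_force: 40.0
```

```bash
python3 -c "
from h import *
s=manip.read_state();print(s['eef_pos'],s['wrist_force'],s['finger_gap'],s['finger_force'])"; python3 arc.py -1.44 24
```

```text
[758.30093814 -81.81860394 125.47514989] [-1.63862817  1.70106839  5.6330724 ] 13.109091767417391 40.001580119132996
758.3009381403044 -81.8186039422282 208.7887421493324 handle angle 1.4381435853007218
-11.3, -5.4, 0, -0.0600, 1, -11.6, -4.7, 0, -0.0600, 1, -11.9, -4.0, 0, -0.0600, 1, -12.1, -3.3, 0, -0.0600, 1, -12.3, -2.5, 0, -0.0600, 1, -12.4, -1.8, 0, -0.0600, 1, -12.5, -1.1, 0, -0.0600, 1, -12.5, -0.3, 0, -0.0600, 1, -12.5, 0.4, 0, -0.0600, 1, -12.5, 1.2, 0, -0.0600, 1, -12.4, 1.9, 0, -0.0600, 1, -12.2, 2.7, 0, -0.0600, 1, -12.1, 3.4, 0, -0.0600, 1, -11.8, 4.1, 0, -0.0600, 1, -11.6, 4.8, 0, -0.0600, 1, -11.2, 5.5, 0, -0.0600, 1, -10.9, 6.2, 0, -0.0600, 1, -10.5, 6.8, 0, -0.0600, 1, -10.1, 7.4, 0, -0.0600, 1, -9.6, 8.0, 0, -0.0600, 1, -9.1, 8.6, 0, -0.0600, 1, -8.6, 9.1, 0, -0.0600, 1, -8.0, 9.6, 0, -0.0600, 1, -7.4, 10.1, 0, -0.0600, 1
```

Call:
step_arm --series '[-11.3, -5.4, 0, -0.06, 1, -11.6, -4.7, 0, -0.06, 1, -11.9, -4.0, 0, -0.06, 1, -12.1, -3.3, 0, -0.06, 1, -12.3, -2.5, 0, -0.06, 1, -12.4, -1.8, 0, -0.06, 1, -12.5, -1.1, 0, -0.06, 1, -12.5, -0.3, 0, -0.06, 1, -12.5, 0.4, 0, -0.06, 1, -12.5, 1.2, 0, -0.06, 1, -12.4, 1.9, 0, -0.06, 1, -12.2, 2.7, 0, -0.06, 1]'

```text
clock: 53.82
eef_pos: [612.0, -98.3, 125.4]
eef_rot: [3.14, 0.001, 2.686]
wrist_force: [1.0, 6.8, 6.5]
finger_gap: 13.3
finger_force: 40.0
```

Call:
step_arm --series '[-12.1, 3.4, 0, -0.06, 1, -11.8, 4.1, 0, -0.06, 1, -11.6, 4.8, 0, -0.06, 1, -11.2, 5.5, 0, -0.06, 1, -10.9, 6.2, 0, -0.06, 1, -10.5, 6.8, 0, -0.06, 1, -10.1, 7.4, 0, -0.06, 1, -9.6, 8.0, 0, -0.06, 1, -9.1, 8.6, 0, -0.06, 1, -8.6, 9.1, 0, -0.06, 1, -4, 4.8, 0, -0.03, 1, -2.5, 3.2, 0, -0.02, 1, 0, 0, 0, 0, 1, 0, 0, 0, 0, 1]'

```text
clock: 55.58
eef_pos: [500.3, -27.1, 125.4]
eef_rot: [3.14, 0.001, 2.038]
wrist_force: [-1.2, -0.4, 8.1]
finger_gap: 13.4
finger_force: 40.0
```

```bash
python3 arc.py -0.1 8
```

```text
500.2665608897647 -27.087604072614955 208.82382033069584 handle angle 0.07084613411883378
-1.6, 2.0, 0, -0.0125, 1, -1.6, 2.1, 0, -0.0125, 1, -1.6, 2.1, 0, -0.0125, 1, -1.5, 2.1, 0, -0.0125, 1, -1.5, 2.1, 0, -0.0125, 1, -1.5, 2.1, 0, -0.0125, 1, -1.5, 2.2, 0, -0.0125, 1, -1.4, 2.2, 0, -0.0125, 1
```

Call:
step_arm --series '[-1.6, 2.0, 0, -0.0125, 1, -1.6, 2.1, 0, -0.0125, 1, -1.6, 2.1, 0, -0.0125, 1, -1.5, 2.1, 0, -0.0125, 1, -1.5, 2.1, 0, -0.0125, 1, -1.5, 2.1, 0, -0.0125, 1, 0, 0, 0, 0, 1, 0, 0, 0, 0, 1]'

```text
clock: 56.58
eef_pos: [491.5, -15.6, 125.4]
eef_rot: [3.14, 0.003, 1.963]
wrist_force: [4.7, -8.0, 2.6]
finger_gap: 12.9
finger_force: 40.0
```

Call:
step_arm --series '[-0.8, 1.1, 0, -0.006, 1, -0.7, 1, 0, -0.006, 1, 0, 0, 0, 0, 1, 0, 0, 0, 0, 1]'

```text
clock: 57.08
eef_pos: [491.3, -15.1, 125.5]
eef_rot: [3.137, 0.007, 1.95]
wrist_force: [15.8, -23.0, -5.3]
finger_gap: 13.4
finger_force: 40.0
```

Call:
step_arm --series '[0, 0, 0, 0, 0.8, 0, 0, 0, 0, 0.5, 0, 0, 0, 0, 0.4, 0, 0, 0, 0, 0.4, 0, 0, 40, 0, 0.4, 0, 0, 50, 0, 0.4, 0, 0, 50, 0, 0.4, -20, -40, 30, 0, 0.4, -20, -50, 30, 0, 0.4, -20, -50, 0, 0, 0, -20, -50, 0, 0, 0, -20, -50, 0, 0, 0, 0, 0, 0, 0, 0, 0, 0, 0, 0, 0]'

```text
clock: 58.82
eef_pos: [389.2, -252.0, 324.6]
eef_rot: [3.142, -0.0, 1.951]
wrist_force: [0.4, -0.6, -0.0]
finger_gap: 94.1
finger_force: 0.0
```

```bash
python3 - <<'E'
from look import *
s=manip.read_state(); print(s['eef_pos'],s['wrist_force'])
im,d,i=cam('top'); W=world(d,i); cv2.imwrite('pics/t5.png',im[80:400,60:560])
p=np.load('rack.npy'); c,s=np.cos(p[2]),np.sin(p[2])
D=W[...,:2]-p[:2]; lx=D@[c,s]; ly=D@[-s,c]
m=(abs(W[...,2]-120)<4)&(abs(lx+178)<40)&(ly>-115)&(ly<125)
k=np.polyfit(ly[m],lx[m],1); print('gate',-np.arctan(k[0]),m.sum())
for n,a in dict(c1=(527.7,229.8,140,155,40),c2=(438.9,193.3,140,155,40),b2=(491.5,318,182,200,30),b1=(402.7,281.5,182,200,30),jar=(519.5,123.7,90,104,45),handle=(491,-16,124,145,20),purple=(524,-262,128,142,45),turq=(813,-83,128,142,45),cup=(748.5,-194,85,105,60),die=(420.4,-389.6,12,30,30),chalk=(537,-184,12,30,30)).items(): print(n,obj(W,*a))
im,d,i=cam('side'); cv2.imwrite('pics/s5.png',im[60:460,60:560])
E
```

```text
[ 389.19887095 -251.97470699  324.60382662] [ 0.41158671 -0.64028063 -0.01063997]
gate 0.003740342795784269 641
c1 [527.9 228.1  26.6 151.5 452. ]
c2 [438.9 192.3  26.3 151.2 466. ]
b2 [492.3 317.6  14.8 196.6 158. ]
b1 [401.9 278.7  14.1 196.8 163. ]
jar [519.6 122.6  31.  101.7 566. ]
handle [491.4 -16.5   6.8 137.7  31. ]
purple [ 524.3 -262.    26.9  140.1  435. ]
turq [813.5 -83.5  26.8 139.1 393. ]
cup [ 748.2 -193.    40.2  100.   237. ]
die None
chalk [ 537.1 -184.3   14.3   26.    83. ]
```

View pics/s5.png

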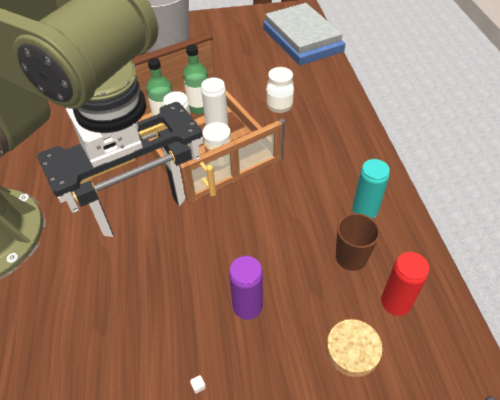

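The gate reads shut (0.004 rad, within measurement noise), and all five items stand upright on their strips. The bystanders I re-measured haven't moved. The die was hidden from the top camera but shows undisturbed in the side view. Handing in.

```bash
python3 -c "
from cell import manip
print(manip.sign_off())"
```

```text
the job is handed in; nothing more can be done
None
```

The job is handed in: two bottles, then two cans, then the one jar that was there are upright in the back, middle and front rows, the gate is swung shut (it was opened to about 1.44 of its 1.7 rad to clear the turquoise can), and nothing else on the counter was moved.

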